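# Fish a flow-cell cartridge out of its dock with the hooked pick

### The arm

A 6-joint arm with a two-finger parallel gripper is mounted at the origin on a cart in front of the work surface, level with it; the furniture and walls round the work are solid. World frame = base frame: x ahead of the robot, y to its left, z up, the work surface at z = 0. Lengths are in mm, angles in rad, forces in N, time in s.
With the tool pointing down it reaches from about 275 to 725 mm from the base axis. Payload 15.9 kg.
Tool frame: the origin (TCP) lies at the very end of the fingers, on their centre line; the grasp point (between the pads) lies 19 mm behind it; z points along the fingers, y is the line along which they close (so a half turn about z gives the same grasp; the last joint's range is limited). The gripper opens to 85 mm and grips with 20 to 120 N. Pads are 22 mm wide; open, the fingers measure 114 mm over their backs; the gripper's body (76 mm by 85 mm) begins 54 mm behind the grasp point. The pads swing forward as they close: fully open they stand 13 mm farther back than shut.
Start: joints at [-1.305, 0.213, -0.034, 1.323, 0, 1.571], TCP at [131.335, -482.428, 231.306] pointing down, gripper open.
Joint ranges: [-2.98, 2.98], [-0.74, 1.72], [-1.14, 1.35], [-2.1, 2.04], [-1.57, 1.44], [-3.14, 3.14]. Speed limits (rad/s): [1.89, 1.89, 2.39, 2.57, 3.14, 3.14].

### API

Orientations are given as a unit quaternion [w, x, y, z].
In Python, from cell import get_state, camera, sign_off gives the robot as it stands.
- The arm moves only by the tool apply_moves, never from a script. Its argument "series" is a list of rows, each a list of 3 entries, a list of its own where there are three numbers: the shift along the tool's x, y, z in m, then the turn, a rotation vector about the tool's x, y, z in rad, then the gripper's target within -1 to 1 (shut at 1, half-way at 0, fully open at -1). In form: [[[tx, ty, tz], [ax, ay, az], fingers], ...]. A call has exactly 8 rows; each row shifts and turns the commanded pose from where the row before left it, along the tool's axes as they then stand; what a row does not reach is not made up. A row lasts 1/10 s, in which the tool goes at most 50 mm and 8.59 degrees, less where a joint would pass 70% of its speed; a pose out of reach is approached as far as the arm can. A call with a gripper value outside its range is refused whole. The fingers move at their own pace and stop on an object; "newtons" is the grip in N (left out, the last holds). Time passes only in rows, so rows that do not move let the fingers close, or fill a call up. It gives the time, the measured TCP pose, the force, the opening and the grip force at its end, in the units of the state.
- get_state(): the state, without advancing time (a new reading comes with each control period).
- camera(name): name is "scene" or "side" or "wrist"; returns a dict with "img" (400x640x3 uint8, red, green, blue), "z_map" (400x640 float32, mm along the optical axis (not along the pixel's ray), 0 where there is no reading), "intrinsics" (3x3 intrinsics, pixels), "dist_coeffs" ([k1, k2, p1, p2, k3] as OpenCV has them; the pictures are not rectified), "origin" and "rotation" of the camera in the world; the wrist camera has in their place "T_tool_cam" (4x4, takes a point from camera to tool coordinates, whose origin is the TCP and whose axes are the flange's). Camera axes: x right, y down, z forward; pixel columns grow to the right and rows downward; lengths in mm; the calibration is good to about 2 mm. A picture is of the moment at which its call begins: read the wrist's pose just before it.
- sign_off(): hands the job in; it is judged then, once.
The state is a dict: "t": time; "joint_pos": joint angles; "dq": joint speeds; "joint_efforts": joint torques, N m; "position": TCP position; "orientation": TCP orientation; "ft_force": force on the tool from outside, world axes, zero at the start; "torque": the same for the moment, N m; "width": finger opening in mm; "finger_force": force on a finger pad.
Only numpy, scipy, OpenCV 4.12 (cv2) and the standard library are available. Lean on these libraries where they do the work, as an engineer would, in place of code of your own. Each camera call takes 0.05 s, during which the arm holds its last target. There are 200 camera calls.

### The job

The white flow-cell cartridge has slid deep into one of the two narrow bays of the grey dock: move the amber bottle that blocks the way aside, leaving it standing on the table, then reach in with the orange-handled hooked pick, catch the cartridge behind its far end and drag it wholly out onto the table. Put the pick back on its black mat, standing on its handle as it stood before, and then lay the cartridge flat, same side up, in the middle of the blue mat, its length along the mat's length. Leave the green blank cartridge in the other bay, the beaker, the tape rolls, the carton and the timer where they are, and do not tip the bottle over.

Things in the scene. Friction and masses are not known exactly. Their poses are not given: they have to be found in the camera images.
- dock: Grey cartridge dock, fixed, 150 (x) x 98 (y) x 52 high. Origin: centre of its underside, on the table. Two bays run along x, open only at the front (mouth at x = -75), closed at the back (inner face x = 69). Each bay is 40 wide, centred at y = +23 or -23; walls 6; the table is the bays' floor; clear roof 4 thick, underside 48 above the table
- dock_mouth (a point): Middle of the dock's front edge, on the table. Nearby furniture (world, m): black cartridge reader x > 0.58, y -0.03 to 0.17, 0.111 high; black imager x > 0.505, y < -0.135, 0.286 high; laptop x > 0.61, y > 0.47; table's front edge x = 0.425
- flow_cell: White flow-cell cartridge with a glass window, 26 (x) x 76 (y, long) x 8 high (solid edge 6 high), 30 g. Origin: centre of its underside, z up. It starts flat on the table in one of the two bays, near end 25 to 45 behind the mouth, +y end pointing deep into the bay, within 0.07 rad of the bay's direction and 3 of its centre line
- blank: Green blank cartridge with a black inset, 26 x 76 x 7, in the other bay; leave it. Origin: centre of its underside, y is its long axis
- pick: Hooked pick, 160 g, standing on its handle. Handle: orange slab 80 (x) x 20 (y), up to 76 high, to be gripped across the 20, on a black foot 80 x 34 x 8; origin: centre of the underside. A straight steel shank, 7 thick, runs along +x at 18 above the origin; at its end a flat blade 14 wide turns down
- pick_tip (a point): bottom middle of the pulling face (the side towards the handle) of the pick's blade: 195 ahead of the pick's origin and 1 above it; the blade is 4 thick, so the pick ends 199 ahead
- tool_mat: Black mat under the pick, fixed, 120 (x) x 60 (y) x 3 thick. Origin: centre of its underside; the pick's handle starts near its middle with the shank along the mat's +x
- blue_mat: Blue mat where the cartridge shall go, fixed, 120 (x) x 80 (y) x 3 thick. Origin: centre of its underside
- bottle: Amber reagent bottle, 180 g, 58 in diameter up to 92 high, black cap 30 in diameter above it up to 111. Origin: centre of its underside. It starts in front of the dock's mouth, in the way
- beaker: Bystander: glass beaker 57 in diameter x 70 high, origin centre of underside
- slide_box: Bystander: black carton 62 (x) x 86 (y) x 36 high, origin centre of underside
- tape_orange: Bystander: roll of orange tape 68 in diameter x 13 high, origin centre of underside
- tape_white: Bystander: roll of white tape 60 in diameter x 19 high, origin centre of underside
- timer: Bystander: white timer 23 (x) x 58 x 60 high, origin centre of underside

How it is judged:
By the outcome, as a careful person would: the job done as asked, in the order asked, and still so for the second after the job is handed in, with the robot touching nothing.
It also fails if it takes over 61 s, if anything falls off the work surface, if the arm or the gripper's body presses on something with over 40 N, if the wrist force passes 120 N, or if a joint passes its speed limit or range.

## Working session

There is one attempt and no reset: what is moved stays moved. The work goes in short steps, Python scripts to look and compute and a tool call to move; the robot and the scene stay as the last step left them, time stands still between calls to the robot, and variables do not carry over. Pictures are saved under pics/ and viewed, at most 10 in all, crops included, and the job is handed in when it is done.

Besides the shell and the picture viewer there is one more tool, called after "Call:" by a JSON object that holds its "method" and its "body", one argument or row to a line. apply_moves: Moves the arm, as the interface text tells. Its arguments: {"type":"object","properties":{"series":{"type":"array","items":{"type":"array"}},"newtons":{"type":"number"}},"required":["series"]}

```bash
mkdir -p pics; ls
python3 - <<'E'
from cell import *
import cv2
print(get_state())
for n in ("scene","side"):
    c=camera(n); cv2.imwrite(f"pics/{n}0.png",c["img"][:,:,::-1]); print(n,c["intrinsics"],c["dist_coeffs"],c["origin"],c["rotation"])
c=camera("wrist"); print(c["T_tool_cam"],c["intrinsics"])
E
```

```text
pics
{'t': 0.0, 'joint_pos': array([-1.30497892e+00,  2.13377729e-01, -3.50689844e-02,  1.32350053e+00,
        1.21493973e-05,  1.57079670e+00]), 'dq': array([-3.69511211e-04, -9.13010668e-04, -5.18026925e-04, -2.97168570e-03,
        9.41553832e-04,  1.94913511e-05]), 'joint_efforts': array([ 2.15683896e-03, -6.86162353e+01,  4.87119377e+01,  1.74540805e-02,
        1.16289643e-04, -7.86129817e-06]), 'position': array([ 131.26160593, -482.10335614,  230.80146188]), 'orientation': array([-5.71187977e-04,  9.91180493e-01,  1.32517542e-01, -7.02374033e-05]), 'ft_force': array([-0.45720818,  0.13912125, -0.48308153]), 'torque': array([-0.02215714, -0.01448521,  0.02116087]), 'finger_force': 0.0, 'width': 85.46054543623833}
scene [[417.07076689   0.         320.2986088 ]
 [  0.         417.07076689 189.70421742]
 [  0.           0.           1.        ]] [0.01343873 0.         0.         0.         0.        ] [ 17.41342218 686.4062424  930.07275396] [ 0.12565927 -0.3307434   0.87156261 -0.33940708]
side [[418.61448815   0.         317.79216093]
 [  0.         418.61448815 201.92346755]
 [  0.           0.           1.        ]] [-0.01937733  0.          0.          0.          0.        ] [ 667.0787844  1075.52708657  558.05262337] [-0.02587432  0.02361201  0.85065982 -0.52454825]
[[ 5.48255896e-04 -9.54739197e-01 -2.97443717e-01  7.66202998e+01]
 [ 9.99999534e-01  2.87262340e-04  9.21165952e-04 -5.51220475e-01]
 [-7.94028863e-04 -2.97444084e-01  9.54738910e-01 -1.42678775e+02]
 [ 0.00000000e+00  0.00000000e+00  0.00000000e+00  1.00000000e+00]] [[317.61651346   0.         316.65317294]
 [  0.         317.61651346 204.83208123]
 [  0.           0.           1.        ]]
```

View pics/scene0.png

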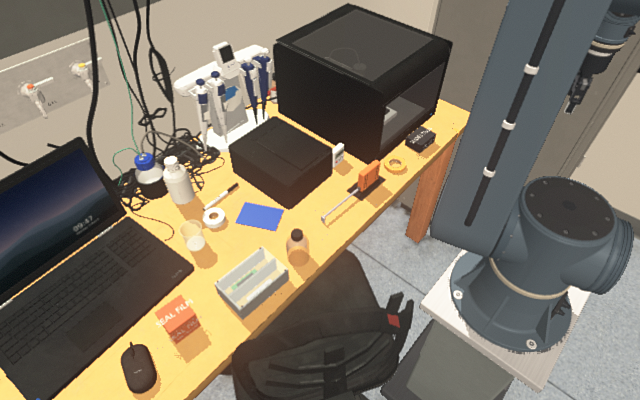

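View pics/side0.png

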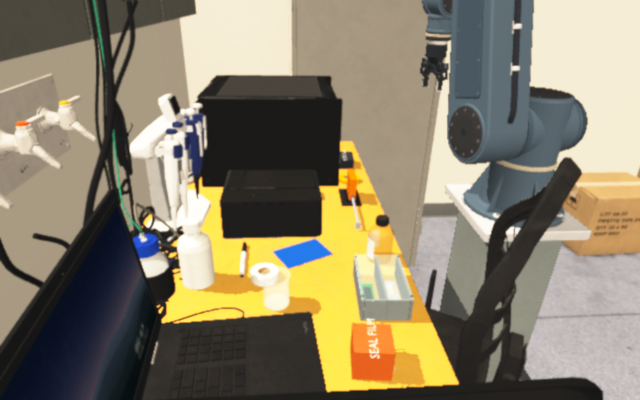

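```bash
cat > h.py <<'E'
import numpy as np, cv2
from cell import *
from scipy.spatial.transform import Rotation as R
def q2R(q): q=np.ravel(q); return R.from_quat([q[1],q[2],q[3],q[0]]).as_matrix()
def cam(n):
    s=get_state(); c=camera(n)
    if n=="wrist":
        T=np.eye(4); T[:3,:3]=q2R(s["orientation"]); T[:3,3]=s["position"]; T=T@c["T_tool_cam"]
        c["O"],c["M"]=T[:3,3],T[:3,:3]
    else:
        r=np.array(c["rotation"]); c["M"]=r if r.shape==(3,3) else q2R(r); c["O"]=np.array(c["origin"])
    return c
def onplane(c,px,z):
    p=cv2.undistortPoints(np.array(px,float).reshape(-1,1,2),c["intrinsics"],np.array(c["dist_coeffs"])).reshape(-1,2)
    d=np.c_[p,np.ones(len(p))]@c["M"].T
    return c["O"]+d*((z-c["O"][2])/d[:,2])[:,None]
def cloud(c):
    z=c["z_map"]; v,u=np.mgrid[:400,:640]
    p=cv2.undistortPoints(np.stack([u,v],-1).reshape(-1,1,2).astype(float),c["intrinsics"],np.array(c["dist_coeffs"])).reshape(400,640,2)
    return (np.dstack([p,np.ones((400,640))])*z[...,None])@c["M"].T+c["O"]
def proj(c,P):
    P=np.array(P,float).reshape(-1,3)
    return cv2.projectPoints((P-c["O"])@c["M"],np.zeros(3),np.zeros(3),c["intrinsics"],np.array(c["dist_coeffs"]))[0].reshape(-1,2)
def blobs(m,amin=15):
    n,l,s,ce=cv2.connectedComponentsWithStats(m.astype(np.uint8)); return [(l==i,s[i],ce[i]) for i in range(1,n) if s[i,4]>=amin]
def show(c,f,box,k):
    x0,y0,x1,y1=box; cv2.imwrite(f,cv2.resize(c["img"][y0:y1,x0:x1,::-1],None,fx=k,fy=k,interpolation=cv2.INTER_CUBIC))
E
python3 - <<'E'
from h import *
c=cam("scene"); show(c,"pics/crop1.png",(170,130,440,330),2.9)
P=cloud(c)
print(onplane(c,[[253,283],[297,250],[370,180],[322,220],[260,216]],0).round())
hsv=cv2.cvtColor(c["img"],cv2.COLOR_RGB2HSV)
m=(hsv[...,0]>105)&(hsv[...,0]<125)&(hsv[...,1]>180)&(hsv[...,2]>90)
for b,s,ce in blobs(m,100):
    if s[0]<200:continue
    q=cv2.minAreaRect(np.argwhere(b)[:,::-1].astype(np.float32)); k=cv2.approxPolyDP(cv2.findContours(b.astype(np.uint8),0,2)[0][0],5,True).reshape(-1,2)
    W=onplane(c,k,3); print("blue",k,W.round(1),onplane(c,[ce],3).round(1))
# height histogram points over the dock area
for zlo,zhi,name in((45,60,"docktop"),(85,120,"bottle"),(60,90,"orange")):
    s=(P[...,2]>zlo)&(P[...,2]<zhi)&(P[...,0]>350)&(P[...,0]<620)
    for b,st,ce in blobs(s,20): print(name,st,P[b].mean(0).round(1),P[b].min(0).round(),P[b].max(0).round())
E
```

```text
[[493. 395.   0.]
 [479. 250.  -0.]
 [489. -87.   0.]
 [496. 130.   0.]
 [638. 236.  -0.]]
docktop [442  82  33  17 122] [ 494.3 -620.6   52.3] [ 431. -627.   45.] [ 560. -612.   60.]
docktop [347 103  91  56 295] [ 530.9 -238.6   52.7] [ 508. -497.   45.] [ 620. -128.   60.]
docktop [333 146  11  12  57] [612.3 -76.6  54. ] [ 607. -103.   46.] [620. -54.  60.]
docktop [280 161  53  40 201] [591.5  92.4  52.6] [586. -27.  45.] [620. 173.  60.]
docktop [358 168  22  16  76] [475.6 -50.7  52.6] [ 469. -101.   45.] [493. -21.  60.]
docktop [ 214  246   75   65 2321] [482.  403.3  51.6] [432. 323.  45.] [538. 477.  57.]
docktop [286 247  23  11  75] [445.4 282.1  52.6] [431. 253.  45.] [480. 295.  59.]
docktop [167 302  12  12  41] [551.9 573.4  59. ] [537. 563.  57.] [567. 584.  60.]
docktop [165 307  32  29 207] [511.3 581.7  55.8] [500. 549.  46.] [534. 615.  60.]
bottle [445  68  36  22 318] [ 492.8 -620.5  102.7] [ 428. -628.   85.] [ 562. -613.  120.]
bottle [348  89  93  60 729] [ 530.6 -242.3  102.6] [ 507. -499.   85.] [ 620. -128.  120.]
bottle [279 145  54  46 847] [600.2  78.3 103.4] [586. -31.  85.] [620. 171. 114.]
bottle [290 228  15  17 168] [457.  268.7 103.1] [444. 251.  85.] [475. 282. 116.]
bottle [234 344   7  13  36] [354.4 550.   98.3] [350. 540.  85.] [361. 557. 119.]
orange [443  75  35  21 269] [ 492.8 -620.5   75. ] [ 428. -627.   60.] [ 562. -613.   90.]
orange [347  97  92  59 599] [ 530.5 -242.    75.3] [ 508. -498.   60.] [ 620. -128.   90.]
orange [279 154  54  44 390] [591.3  88.9  75.3] [585. -28.  60.] [619. 171.  90.]
orange [359 160  22  20 206] [478.3 -57.7  74.7] [ 469. -103.   60.] [492. -21.  83.]
orange [286 234  23  20 309] [450.4 274.6  77. ] [431. 240.  60.] [487. 294.  88.]
orange [155 294  41  39 595] [536.5 578.1  61.7] [501. 535.  60.] [570. 614.  65.]
orange [232 352   6  12  34] [356.5 557.3  76.1] [350. 553.  60.] [369. 561.  90.]
```

View pics/crop1.png

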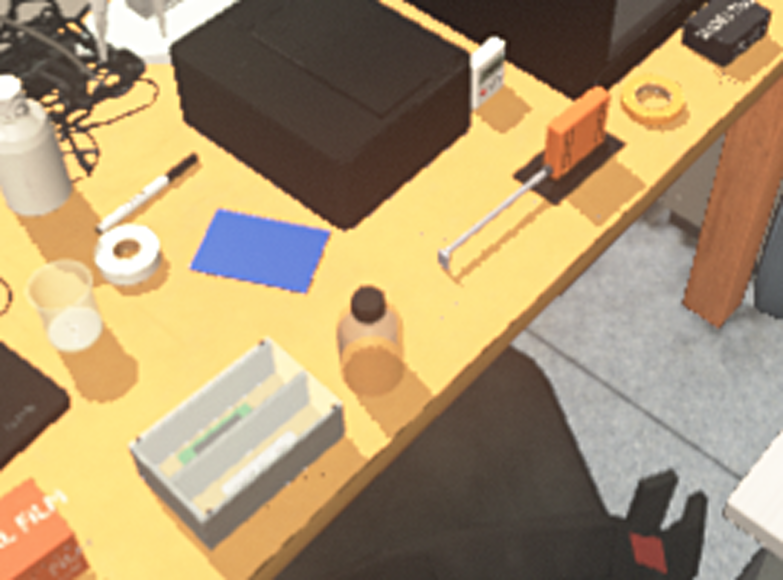

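Run:
```python
from h import *
c=cam("scene"); P=cloud(c); hsv=cv2.cvtColor(c["img"],cv2.COLOR_RGB2HSV).astype(int); h,s,v=[hsv[...,i] for i in range(3)]
print("hsv blue",hsv[216,260],"cell",hsv[290,260],"green",hsv[280,245])
m=(abs(h-h[216,260])<10)&(s>120)&(v>60); U,V=np.meshgrid(range(640),range(400)); m&=(U>225)&(U<295)&(V<235)&(V>195)
b=max(blobs(m),key=lambda b:b[1][4])[0]
r=lambda b,z:cv2.minAreaRect(onplane(c,np.argwhere(b)[:,::-1],z)[:,:2].astype(np.float32))
print("blue",r(b,3))
d=(abs(P[...,2]-51.5)<3)&(P[...,0]>400)&(P[...,0]<560)&(P[...,1]>315)&(P[...,1]<490)
d=max(blobs(d),key=lambda b:b[1][4])[0]
for z in (52,): print("dock",r(d,z), cv2.minAreaRect(P[d][:,:2].astype(np.float32)))
k=np.array([[265,343],[343,405],[210,520],[133,440]])/2.9+[170,130]; print("dock corners by eye",onplane(c,k,52).round(1))
cap=(v<75)&(U>285)&(U<312)&(V>222)&(V<250); cb=max(blobs(cap),key=lambda b:b[1][4]); print("cap",cb[1],cb[2],onplane(c,[cb[2]],103).round(1))
o=(h<12)&(s>150)&(v>120)&(U>350)&(U<385)&(V>155)&(V<195)
o=max(blobs(o),key=lambda b:b[1][4])[0]; top=o&(P[...,2]>70); print("handle top",top.sum(),r(top,78),"all",P[o].mean(0))
w=np.array([[225,492],[297,440]])/2.9+[170,130]; print("cell ends",onplane(c,w,8).round(1))
print("tip",onplane(c,np.array([[445,262]])/2.9+[170,130],4).round(1), "beaker",onplane(c,np.array([[75,335]])/2.9+[170,130],0).round(), "tape",onplane(c,np.array([[130,255]])/2.9+[170,130],10).round())
k=np.array([[514,175],[559,203],[624,143],[585,118]])/2.9+[170,130]; print("toolmat",onplane(c,k,3).round(1))
```

```text
hsv blue [113 132 219] cell [ 27  10 231] green [ 19  22 187]
blue ((637.2802124023438, 238.51675415039062), (114.40238952636719, 74.61637878417969), 27.205982208251953)
dock ((482.47271728515625, 400.2230224609375), (150.21107482910156, 101.26011657714844), 87.44764709472656) ((483.79693603515625, 399.65576171875), (149.89749145507812, 100.74247741699219), 87.26586151123047)
dock corners by eye [[523.6 330.6  52. ]
 [429.2 330.   52. ]
 [434.4 472.2  52. ]
 [534.3 467.2  52. ]]Traceback (most recent call last):
  File "<stdin>", line 12, in <module>
ValueError: max() iterable argument is empty
```

Run:
```python
from h import *
c=cam("scene"); P=cloud(c); hsv=cv2.cvtColor(c["img"],cv2.COLOR_RGB2HSV).astype(int); h,s,v=[hsv[...,i] for i in range(3)]
U,V=np.meshgrid(range(640),range(400))
r=lambda b,z:cv2.minAreaRect(onplane(c,np.argwhere(b)[:,::-1],z)[:,:2].astype(np.float32))
t=(P[...,2]>107)&(abs(P[...,0]-460)<40)&(abs(P[...,1]-270)<40); print("captop",t.sum(),cv2.minAreaRect(P[t][:,:2].astype(np.float32)))
o=(h<14)&(s>140)&(U>350)&(U<388)&(V>150)&(V<200)
o=max(blobs(o),key=lambda b:b[1][4])[0]; top=o&(P[...,2]>73); print("handle top",top.sum(),cv2.minAreaRect(P[top][:,:2].astype(np.float32)),P[top][:,2].max())
w=np.array([[225,492],[297,440]])/2.9+[170,130]; print("cell ends",onplane(c,w,8).round(1))
print("tip",onplane(c,np.array([[445,262]])/2.9+[170,130],4).round(1), "beaker",onplane(c,np.array([[75,335]])/2.9+[170,130],0).round(), "tape",onplane(c,np.array([[130,255]])/2.9+[170,130],10).round())
k=np.array([[514,175],[559,203],[624,143],[585,118]])/2.9+[170,130]; print("toolmat",onplane(c,k,3).round(1))
```

```text
captop 92 ((460.42523193359375, 265.2015686035156), (27.68199348449707, 27.75098991394043), 65.05165100097656)
handle top 47 ((269.96722412109375, 303.1444091796875), (52.66239929199219, 916.4708862304688), 30.094520568847656) 930.072753960118
cell ends [[464.8 436.7   8. ]
 [455.1 363.1   8. ]]
tip [[489.9 130.2   4. ]] beaker [[691. 420.   0.]] tape [[720. 330.  10.]]
toolmat [[ 512.4   -4.4    3. ]
 [ 454.    -4.8    3. ]
 [ 454.  -118.1    3. ]
 [ 507.5 -120.8    3. ]]
```

Call:
{"method": "apply_moves", "body": {
  "series": [
    [[0,0,0],[0,0,-0.145],-1],
    [[0,0,0],[0,0,-0.145],-1],
    [[0,0,0],[0,0,-0.145],-1],
    [[0,0,0],[0,0,-0.145],-1],
    [[0,0,0],[0,0,-0.145],-1],
    [[0,0,0],[0,0,-0.145],-1],
    [[0,0,0],[0,0,-0.145],-1],
    [[0,0,0],[0,0,-0.145],-1]
  ],
  "newtons": 40
}}

```text
t: 1.1
position: [131.3, -482.4, 231.3]
orientation: [-0.0, 0.754, 0.656, 0.0]
ft_force: [-0.1, 0.1, 0.7]
width: 85.2
finger_force: 0.0
```

Call:
{"method": "apply_moves", "body": {
  "series": [
    [[0,0,0],[0,0,-0.145],-1],
    [[0.032,0.014,0.003],[0,0,0],-1],
    [[0.032,0.014,0.003],[0,0,0],-1],
    [[0.032,0.014,0.003],[0,0,0],-1],
    [[0.032,0.014,0.003],[0,0,0],-1],
    [[0.032,0.014,0.003],[0,0,0],-1],
    [[0.032,0.014,0.003],[0,0,0],-1],
    [[0.032,0.014,0.003],[0,0,0],-1]
  ]
}}

```text
t: 1.9
position: [229.5, -257.2, 210.2]
orientation: [0.0, 0.707, 0.707, 0.0]
ft_force: [-0.0, -0.4, -0.3]
width: 85.3
finger_force: 0.0
```

Call:
{"method": "apply_moves", "body": {
  "series": [
    [[0.032,0.014,0.003],[0,0,0],-1],
    [[0.032,0.014,0.003],[0,0,0],-1],
    [[0.032,0.014,0.003],[0,0,0],-1],
    [[0.032,0.014,0.003],[0,0,0],-1],
    [[0.032,0.014,0.003],[0,0,0],-1],
    [[0.032,0.014,0.003],[0,0,0],-1],
    [[0.032,0.014,0.003],[0,0,0],-1],
    [[0.032,0.014,0.003],[0,0,0],-1]
  ]
}}

```text
t: 2.7
position: [341.7, -0.9, 186.3]
orientation: [0.0, 0.707, 0.707, 0.0]
ft_force: [1.4, -1.6, -0.6]
width: 85.3
finger_force: 0.0
```

Call:
{"method": "apply_moves", "body": {
  "series": [
    [[0.033,0.015,0.003],[0,0,0],-1],
    [[0.033,0.015,0.003],[0,0,0],-1],
    [[0.033,0.015,0.003],[0,0,0],-1],
    [[0.033,0.015,0.003],[0,0,0],-1],
    [[0.033,0.015,0.003],[0,0,0],-1],
    [[0.033,0.015,0.003],[0,0,0],-1],
    [[0.033,0.015,0.003],[0,0,0],-1],
    [[0.035,0.014,0.003],[0,0,0],-1]
  ]
}}

```text
t: 3.5
position: [460.8, 265.0, 162.1]
orientation: [0.0, 0.707, 0.707, -0.0]
ft_force: [1.3, -0.9, 1.0]
width: 85.4
finger_force: 0.0
```

Run:
```python
from h import *
c=cam("wrist"); show(c,"pics/w1.png",(0,0,640,400),1); P=cloud(c)
t=(P[...,2]>107)&(P[...,2]<116)&(abs(P[...,0]-460)<40)&(abs(P[...,1]-270)<40); print(get_state()["position"],t.sum(),cv2.minAreaRect(P[t][:,:2].astype(np.float32)))
d=(abs(P[...,2]-51.5)<2.5)&(P[...,1]>310)
if d.sum()>50: print(P[d].min(0),P[d].max(0))
```

```text
[462.07310577 269.11981499 161.15401763] 1447 ((458.7454528808594, 265.3179626464844), (28.72106170654297, 29.152997970581055), 89.45039367675781)
[231.01983015 322.86724513  49.03242817] [696.61736067 415.35411828  53.99931703]
```

View pics/w1.png

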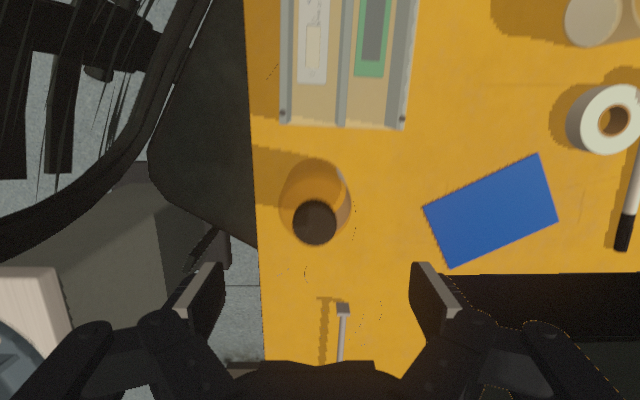

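Call:
{"method": "apply_moves", "body": {
  "series": [
    [[-0.004,-0.003,0.01],[0,0,0],-1],
    [[0,0,0.025],[0,0,0],-1],
    [[0,0,0.025],[0,0,0],-1],
    [[0,0,0.025],[0,0,0],-1],
    [[0,0,0.015],[0,0,0],-1],
    [[0,0,0],[0,0,0],-1],
    [[0,0,0],[0,0,0],0.6],
    [[0,0,0],[0,0,0],0.6]
  ],
  "newtons": 30
}}

```text
t: 4.35
position: [458.0, 259.9, 63.4]
orientation: [0.0, 0.707, 0.707, 0.001]
ft_force: [0.8, -0.5, 2.5]
width: 59.0
finger_force: 1.5
```

Call:
{"method": "apply_moves", "body": {
  "series": [
    [[0,0,0],[0,0,0],0.6],
    [[0,0,0],[0,0,0],0.6],
    [[0,0,0],[0,0,0],0.6],
    [[0,0,0],[0,0,0],0.6],
    [[0,0,-0.005],[0,0,0],0.6],
    [[0,0,-0.01],[0,0,0],0.6],
    [[0,0,-0.015],[0,0,0],0.6],
    [[0,0,-0.02],[0,0,0],0.6]
  ]
}}

```text
t: 5.15
position: [457.0, 259.4, 113.2]
orientation: [-0.0, 0.707, 0.707, -0.0]
ft_force: [0.4, -0.3, -1.4]
width: 57.3
finger_force: 32.5
```

Run:
```python
from h import *
# measure dock/flow cell/mat from saved wrist picture, pose at that time
class D(dict):pass
c=cam("wrist"); im=cv2.imread("pics/w1.png")[:,:,::-1]
T=np.eye(4); T[:3,:3]=q2R([0,.70711,.70711,0]); T[:3,3]=[462.07,269.12,161.15]; T=T@c["T_tool_cam"]; c["O"],c["M"]=T[:3,3],T[:3,:3]
print("cell near corners",onplane(c,[[296,82],[325,82]],8).round(1),"side mid",onplane(c,[[298,40],[328,40],[300,2],[330,2]],8).round(1))
print("dock front corners",onplane(c,[[281,123],[404,128],[343,126]],52).round(1))
print("green near",onplane(c,[[354,77],[387,77]],7).round(1))
print("mat",onplane(c,[[422,207],[538,153],[558,221],[451,268]],3).round(1))
print("tip",onplane(c,[[343,303]],20).round(1))
print(get_state()["position"])
```

```text
cell near corners [[444.6 365.6   8. ]
 [469.9 365.6   8. ]] side mid [[446.9 398.9   8. ]
 [472.2 398.9   8. ]
 [449.  427.2   8. ]
 [473.5 427.2   8. ]]
dock front corners [[435.1 333.1  52. ]
 [530.2 329.5  52. ]
 [482.9 330.9  52. ]]
green near [[495.2 369.8   7. ]
 [524.  369.9   7. ]]
mat [[567.8 249.5   3. ]
 [673.7 303.5   3. ]
 [708.9 234.5   3. ]
 [605.6 181.3   3. ]]
tip [[490.1 150.2  20. ]]
[458.48001642 260.24678884 116.73092845]
```

Call:
{"method": "apply_moves", "body": {
  "series": [
    [[0,0.008,-0.015],[0,0,0],0.6],
    [[0.005,0.018,-0.005],[0,0,0],0.6],
    [[0.015,0.022,0],[0,0,0],0.6],
    [[0.02,0.024,0],[0,0,0],0.6],
    [[0.02,0.024,0],[0,0,0],0.6],
    [[0.02,0.02,0],[0,0,0],0.6],
    [[0.01,0.012,0],[0,0,0],0.6],
    [[0.005,0.004,0],[0,0,0],0.6]
  ]
}}

```text
t: 6.0
position: [590.1, 355.3, 132.2]
orientation: [0.0, 0.707, 0.707, 0.0]
ft_force: [0.2, -0.7, -2.1]
width: 57.0
finger_force: 32.7
```

Call:
{"method": "apply_moves", "body": {
  "series": [
    [[0,0,0.015],[0,0,0],0.6],
    [[0,0,0.02],[0,0,0],0.6],
    [[0,0,0.02],[0,0,0],0.6],
    [[0,0,0.01],[0,0,0],0.6],
    [[0,0,0.004],[0,0,0],0.6],
    [[0,0,0.0005],[0,0,0],0.6],
    [[0,0,0],[0,0,0],0.6],
    [[0,0,0],[0,0,0],0.6]
  ]
}}

```text
t: 6.8
position: [589.6, 354.7, 63.5]
orientation: [0.0, 0.707, 0.707, 0.0]
ft_force: [-0.2, -0.2, -0.6]
width: 57.0
finger_force: 32.8
```

Call:
{"method": "apply_moves", "body": {
  "series": [
    [[0,0,0.001],[0,0,0],0.6],
    [[0,0,0],[0,0,0],-1],
    [[0,0,0],[0,0,0],-1],
    [[0,0,0],[0,0,0],-1],
    [[0,0,-0.01],[0,0,0],-1],
    [[0,0,-0.03],[0,0,0],-1],
    [[0,0,-0.04],[0,0,0],-1],
    [[-0.01,-0.005,-0.03],[0,0,0],-1]
  ]
}}

```text
t: 7.6
position: [584.6, 345.3, 174.6]
orientation: [0.0, 0.707, 0.707, 0.001]
ft_force: [0.8, 0.9, 0.3]
width: 85.3
finger_force: 0.0
```

Call:
{"method": "apply_moves", "body": {
  "series": [
    [[-0.02,-0.005,0],[0,0,0],-1],
    [[-0.03,-0.007,0],[0,0,0],-1],
    [[-0.03,-0.007,0],[0,0,0],-1],
    [[-0.03,-0.008,0],[0,0,0],-1],
    [[-0.03,-0.008,0],[0,0,0],-1],
    [[-0.03,-0.008,0],[0,0,0],-1],
    [[-0.03,-0.008,0],[0,0,0],-1],
    [[-0.03,-0.008,0],[0,0,0],-1]
  ]
}}

```text
t: 8.4
position: [525.0, 113.4, 172.7]
orientation: [0.0, 0.707, 0.707, 0.0]
ft_force: [0.5, 0.6, 0.4]
width: 85.7
finger_force: 0.0
```

Call:
{"method": "apply_moves", "body": {
  "series": [
    [[-0.03,-0.008,0],[0,0,0],-1],
    [[-0.03,-0.008,0],[0,0,0],-1],
    [[-0.03,-0.008,0],[0,0,0],-1],
    [[-0.03,-0.008,0],[0,0,0],-1],
    [[-0.03,-0.008,0],[0,0,0],-1],
    [[-0.02,-0.005,0],[0,0,0],-1],
    [[-0.01,0,0],[0,0,0],-1],
    [[0,0,0],[0,0,0],-1]
  ]
}}

```text
t: 9.2
position: [480.6, -66.2, 172.4]
orientation: [0.0, 0.708, 0.707, 0.0]
ft_force: [0.4, -0.2, 0.2]
width: 85.2
finger_force: 0.0
```

Run:
```python
from h import *
print(get_state()["position"],get_state()["orientation"])
c=cam("wrist"); show(c,"pics/w2.png",(0,0,640,400),1); np.save("w2z.npy",c["z_map"]); P=cloud(c); h,s,v=[cv2.cvtColor(c["img"],cv2.COLOR_RGB2HSV)[...,i].astype(int) for i in range(3)]
t=(P[...,2]>74)&(P[...,2]<84)&(abs(P[...,0]-483)<30)&(abs(P[...,1]+60)<70); print("handle",t.sum(),cv2.minAreaRect(P[t][:,:2].astype(np.float32)),P[t][:,2].mean())
sh=(P[...,2]>18)&(P[...,2]<28)&(abs(P[...,0]-488)<15)&(P[...,1]>-15)&(P[...,1]<150)
print("shank",sh.sum(),P[sh].min(0),P[sh].max(0),np.polyfit(P[sh][:,1],P[sh][:,0],1))
c=cam("scene"); P=cloud(c);t=(P[...,2]>107)&(P[...,2]<116)&(abs(P[...,0]-590)<40)&(abs(P[...,1]-360)<40); print("bottle",t.sum(),P[t].mean(0))
```

```text
[480.6376044  -66.19746671 172.36811323] [3.19481124e-04 7.07651825e-01 7.06561202e-01 2.47320637e-04]
handle 2462 ((479.8521728515625, -63.088802337646484), (79.87894439697266, 20.392154693603516), 87.71788024902344) 78.69700304929624
shank 1108 [479.0180076  -14.97730727  19.76098687] [489.99687515  92.51291996  26.98029104] [4.36139471e-02 4.82670038e+02]
bottle 87 [590.43511661 360.59748497 110.33737622]
```

View pics/w2.png

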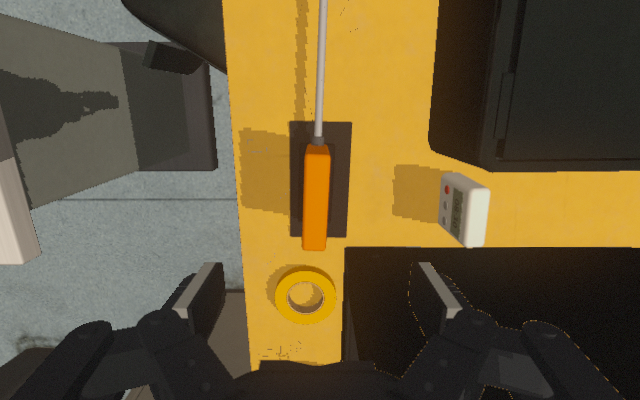

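Call:
{"method": "apply_moves", "body": {
  "series": [
    [[0.003,-0.001,0.01],[0,0,0.042],-1],
    [[0,0,0.03],[0,0,0],-1],
    [[0,0,0.03],[0,0,0],-1],
    [[0,0,0.03],[0,0,0],-1],
    [[0,0,0.025],[0,0,0],-1],
    [[0,0,0.012],[0,0,0],-1],
    [[0,0,0.005],[0,0,0],-1],
    [[0,0,0],[0,0,0],1]
  ],
  "newtons": 60
}}

```text
t: 10.1
position: [479.6, -62.0, 30.0]
orientation: [-0.0, 0.722, 0.692, 0.0]
ft_force: [0.7, 0.8, 0.4]
width: 73.3
finger_force: 0.0
```

Call:
{"method": "apply_moves", "body": {
  "series": [
    [[0,0,0],[0,0,0],1],
    [[0,0,0],[0,0,0],1],
    [[0,0,0],[0,0,0],1],
    [[0,0,0],[0,0,0],1],
    [[0,0,0],[0,0,0],1],
    [[0,0,0],[0,0,0],1],
    [[0,0,0],[0,0,0],1],
    [[0,0,0],[0,0,0],1]
  ]
}}

```text
t: 10.9
position: [479.7, -62.5, 30.4]
orientation: [0.0, 0.722, 0.692, 0.0]
ft_force: [-1.8, -0.6, 7.3]
width: 19.4
finger_force: 59.1
```

Run:
```python
from h import *
s=get_state();print(s)
```

```text
{'t': 10.9, 'joint_pos': array([-1.29587865e-01,  3.15393699e-01, -4.35753178e-01,  8.18703607e-01,
        3.83427175e-05,  1.48329619e+00]), 'dq': array([ 1.88243141e-03,  6.51862047e-04, -8.49468486e-05,  1.61653276e-03,
        1.94521631e-03,  4.31659348e-04]), 'joint_efforts': array([-5.06994396e-02, -6.66155219e+01,  3.95704257e+01, -9.07495022e-01,
       -3.77401861e-02, -1.54814345e-02]), 'position': array([479.69172917, -62.5003407 ,  30.44648398]), 'orientation': array([3.56656579e-04, 7.21829293e-01, 6.92070984e-01, 3.11156365e-04]), 'ft_force': array([-1.81846744, -0.55305055,  7.34301549]), 'torque': array([ 0.08418557,  0.38911971, -0.00489486]), 'finger_force': 59.14593279361725, 'width': 19.38145853002164}
```

Call:
{"method": "apply_moves", "body": {
  "series": [
    [[0,0,-0.01],[0,0,0],1],
    [[0,0,-0.02],[0,0,0],1],
    [[0,0,-0.03],[0,0,0],1],
    [[0.01,-0.002,-0.03],[0,0,0],1],
    [[0.02,-0.002,-0.02],[0,0,0],1],
    [[0.03,-0.004,-0.02],[0,0,0],1],
    [[0.035,-0.006,0],[0,0,0],1],
    [[0.035,-0.006,0],[0,0,0],1]
  ]
}}

```text
t: 11.7
position: [464.9, 69.4, 161.2]
orientation: [0.001, 0.722, 0.692, 0.001]
ft_force: [0.8, -0.0, -2.1]
width: 19.2
finger_force: 58.9
```

Call:
{"method": "apply_moves", "body": {
  "series": [
    [[0.035,-0.006,0],[0,0,0],1],
    [[0.035,-0.006,0],[0,0,0],1],
    [[0.03,-0.002,0],[0,0,0],1],
    [[0.02,-0.001,0],[0,0,0],1],
    [[0.012,0,0],[0,0,0],1],
    [[0,0,0],[0,0,0],1],
    [[0,0,0],[0,0,0],1],
    [[0,0,0],[0,0,0],1]
  ]
}}

```text
t: 12.5
position: [455.4, 199.9, 159.9]
orientation: [0.0, 0.722, 0.692, -0.0]
ft_force: [-0.7, 0.1, -1.1]
width: 19.6
finger_force: 58.9
```

Run:
```python
from h import *
s=get_state();print(s["position"],s["orientation"],s["width"])
c=cam("wrist"); show(c,"pics/w3.png",(0,0,640,400),1.25); P=cloud(c); np.savez("w3.npz",P=P,img=c["img"],O=c["O"],M=c["M"],K=c["intrinsics"],d=c["dist_coeffs"])
d=(abs(P[...,2]-52)<3)&(P[...,0]>420)&(P[...,0]<550)&(P[...,1]>310)
print("dock",d.sum(),P[d].min(0),cv2.minAreaRect(P[d][:,:2].astype(np.float32)))
z0=s["position"][2]-27.4; 
sh=(P[...,2]>z0+12)&(P[...,2]<z0+30)&(abs(P[...,0]-460)<30)&(P[...,1]>245)&(P[...,1]<420)
print("shank",sh.sum(),P[sh].min(0),P[sh].max(0),np.polyfit(P[sh][:,1],P[sh][:,0],1),np.polyfit(P[sh][:,1],P[sh][:,2],1))
```

```text
[455.41177383 199.85843123 159.90571824] [ 6.50454556e-05  7.22144476e-01  6.91742246e-01 -1.33027942e-04] 19.573440908759828
dock 4304 [431.07499571 322.61469313  49.07148055] ((480.400634765625, 335.2395935058594), (21.910120010375977, 98.59771728515625), 87.59767150878906)
shank 2783 [452.0842094  245.01113754 148.28456221] [463.84961931 319.18016174 157.42484746] [4.31616455e-02 4.46966276e+02] [-3.28974485e-03  1.54198803e+02]
```

View pics/w3.png

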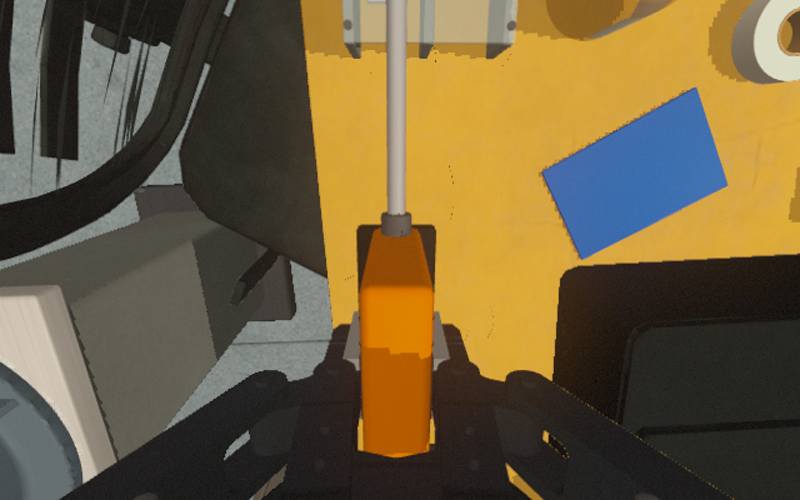

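Call:
{"method": "apply_moves", "body": {
  "series": [
    [[-0.02,-0.001,0],[0,0,0],1],
    [[-0.025,-0.001,0],[0,0,0],1],
    [[-0.025,-0.001,0],[0,0,0],1],
    [[-0.025,-0.001,0.02],[0,0,0],1],
    [[0,0,0.03],[0,0,0],1],
    [[0,0,0.035],[0,0,0],1],
    [[0,0,0.025],[0,0,0],1],
    [[0,0,0.006],[0,0,0],1]
  ]
}}

```text
t: 13.35
position: [445.6, 105.0, 41.7]
orientation: [-0.001, 0.722, 0.692, -0.002]
ft_force: [-0.1, 0.2, -1.4]
width: 19.1
finger_force: 58.8
```

Call:
{"method": "apply_moves", "body": {
  "series": [
    [[0,0,0],[0,0,0],1],
    [[0.005,0,0],[0,0,0],1],
    [[0.01,0,0],[0,0,0],1],
    [[0.01,0,0],[0,0,0],1],
    [[0.01,0,0],[0,0,0],1],
    [[0.005,0,0],[0,0,0],1],
    [[0,0,0],[0,0,0],1],
    [[0,0,0],[0,0,0],1]
  ]
}}

```text
t: 14.15
position: [448.9, 146.1, 43.8]
orientation: [0.0, 0.722, 0.692, -0.0]
ft_force: [-0.1, 0.0, -1.3]
width: 19.5
finger_force: 58.8
```

Run:
```python
from h import *
s=get_state();print(s["position"],s["orientation"],s["ft_force"])
c=cam("scene"); show(c,"pics/s4.png",(205,210,335,320),6)
print(proj(c,[[456.9,325.3,0],[436,325,52],[530,321,52]]))
```

```text
[448.94251156 146.09024313  43.76493466] [ 2.48541591e-06  7.21630455e-01  6.92278462e-01 -1.32779188e-04] [-0.05945887  0.00155743 -1.27635733]
[[282.85228364 273.08520753]
 [287.7322107  266.72093422]
 [262.40893461 244.52093955]]
```

View pics/s4.png

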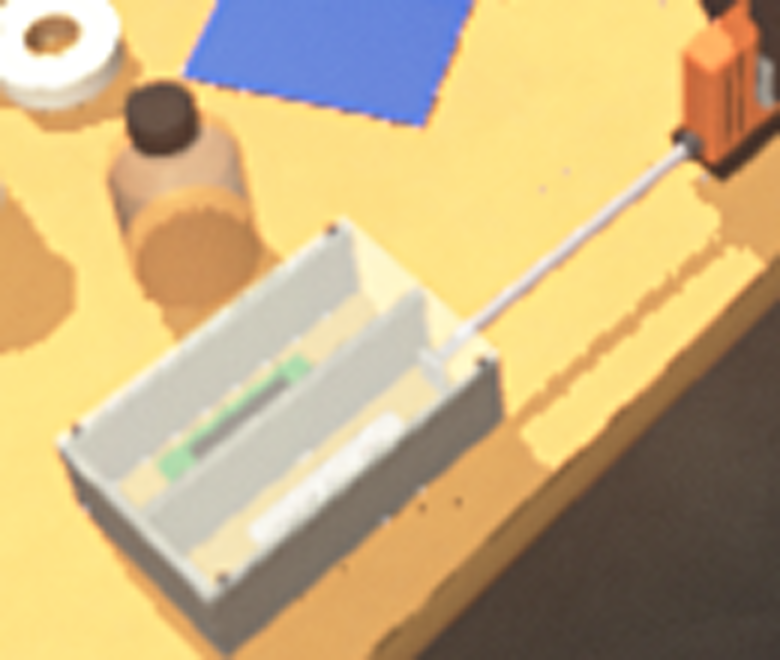

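Call:
{"method": "apply_moves", "body": {
  "series": [
    [[0.01,-0.001,0],[0,0,0],1],
    [[0.015,0,0],[0,0,0],1],
    [[0.02,0,0],[0,0,0],1],
    [[0.02,0,0],[0,0,0],1],
    [[0.02,0,0],[0,0,0],1],
    [[0.015,0,0],[0,0,0],1],
    [[0.01,0,0],[0,0,0],1],
    [[0,0,0],[0,0,0],1]
  ]
}}

```text
t: 15.0
position: [452.6, 257.2, 43.7]
orientation: [-0.0, 0.721, 0.693, 0.0]
ft_force: [0.0, -0.2, -1.6]
width: 19.5
finger_force: 58.8
```

Run:
```python
from h import *
s=get_state();print(s["position"],s["orientation"],s["ft_force"])
c=cam("scene"); show(c,"pics/s5.png",(215,240,315,315),8)
```

```text
[452.63057051 257.15086496  43.70176931] [-4.52701744e-05  7.21357265e-01  6.92563131e-01  5.62309832e-05] [ 0.00368765 -0.24451816 -1.55054921]
```

View pics/s5.png

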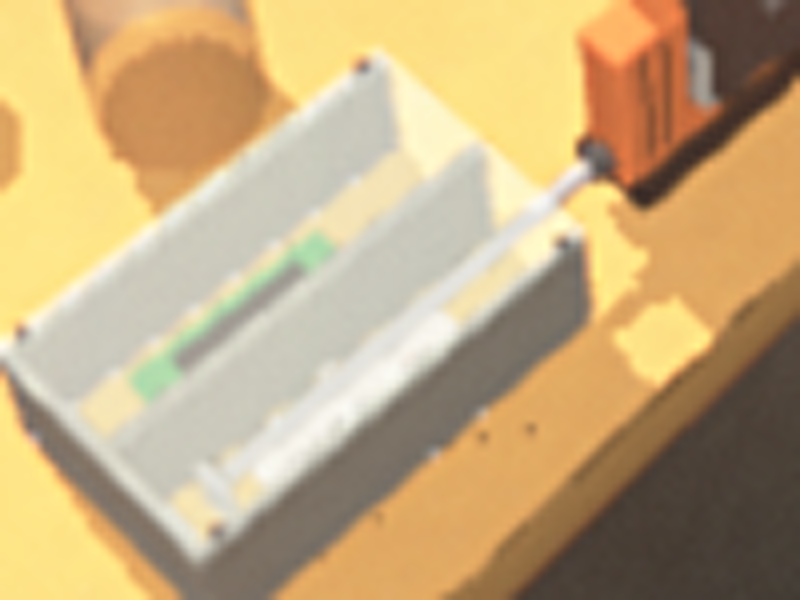

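Call:
{"method": "apply_moves", "body": {
  "series": [
    [[0,0,0.004],[0,0,0],1],
    [[0,0,0.006],[0,0,0],1],
    [[0,0,0.004],[0,0,0],1],
    [[0,0,0.0012],[0,0,0],1],
    [[0,0,0],[0,0,0],1],
    [[-0.005,0,0],[0,0,0],1],
    [[-0.008,0,0],[0,0,0],1],
    [[-0.008,0,0],[0,0,0],1]
  ]
}}

```text
t: 15.85
position: [451.8, 234.3, 28.7]
orientation: [0.0, 0.722, 0.692, 0.0]
ft_force: [0.6, -0.2, -1.0]
width: 19.2
finger_force: 58.8
```

Call:
{"method": "apply_moves", "body": {
  "series": [
    [[-0.008,0,0],[0,0,0],1],
    [[-0.01,0,0],[0,0,0],1],
    [[-0.01,0,0],[0,0,0],1],
    [[-0.01,0,0],[0,0,0],1],
    [[-0.01,0,0],[0,0,0],1],
    [[-0.01,0,0],[0,0,0],1],
    [[-0.008,0,0],[0,0,0],1],
    [[-0.005,0,0],[0,0,0],1]
  ]
}}

```text
t: 16.65
position: [448.8, 163.2, 28.6]
orientation: [0.0, 0.722, 0.692, -0.0]
ft_force: [0.1, 0.7, -1.1]
width: 19.5
finger_force: 58.8
```

Run:
```python
from h import *
s=get_state();print(s["position"],s["orientation"],s["ft_force"])
c=cam("scene"); show(c,"pics/s6.png",(215,220,335,310),6)
```

```text
[448.7937553  163.21453941  28.60418697] [ 9.41756827e-06  7.21979372e-01  6.91914580e-01 -3.53957793e-05] [ 0.09948499  0.66011261 -1.08649208]
```

View pics/s6.png

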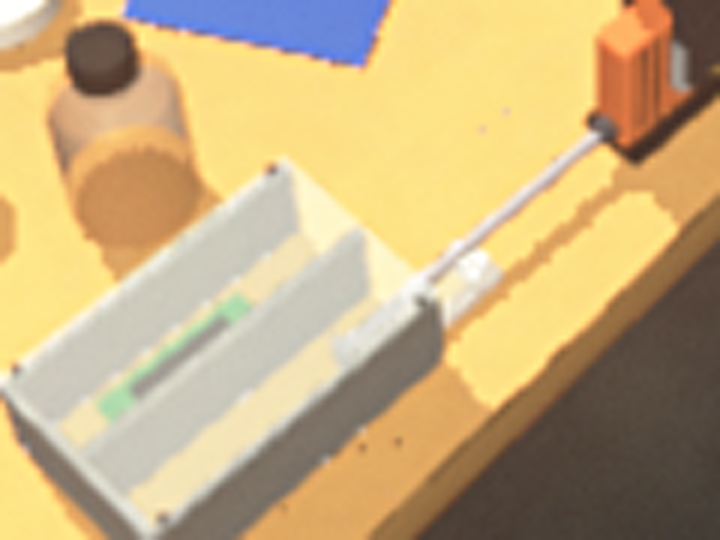

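Call:
{"method": "apply_moves", "body": {
  "series": [
    [[-0.006,0,0],[0,0,0],1],
    [[-0.01,0,0],[0,0,0],1],
    [[-0.012,0,0],[0,0,0],1],
    [[-0.012,0,0],[0,0,0],1],
    [[-0.012,0,0],[0,0,0],1],
    [[-0.01,0,0],[0,0,0],1],
    [[-0.007,0,0],[0,0,0],1],
    [[-0.004,0,0],[0,0,0],1]
  ]
}}

```text
t: 17.5
position: [445.8, 90.4, 28.6]
orientation: [0.0, 0.722, 0.692, 0.0]
ft_force: [-0.0, 1.4, -2.0]
width: 19.4
finger_force: 58.8
```

Call:
{"method": "apply_moves", "body": {
  "series": [
    [[0,0,0],[0,0,0],1],
    [[0.003,0,0],[0,0,0],1],
    [[0,0,-0.005],[0,0,0],1],
    [[0,0,-0.01],[0,0,0],1],
    [[0,0,-0.02],[0,0,0],1],
    [[0,0,-0.02],[0,0,0],1],
    [[0,0,-0.01],[0,0,0],1],
    [[0,0,0],[0,0,0],1]
  ]
}}

```text
t: 18.3
position: [446.9, 94.5, 95.1]
orientation: [0.001, 0.722, 0.692, 0.001]
ft_force: [0.2, -0.0, -1.2]
width: 19.7
finger_force: 58.9
```

Run:
```python
from h import *
s=get_state();print(s["position"],s["orientation"],s["ft_force"])
c=cam("scene"); show(c,"pics/s7.png",(225,200,365,300),5)
```

```text
[446.85236785  94.46157911  95.0866441 ] [7.07556911e-04 7.21692643e-01 6.92212354e-01 1.13346918e-03] [ 0.20403562 -0.04523399 -1.18577597]
```

View pics/s7.png

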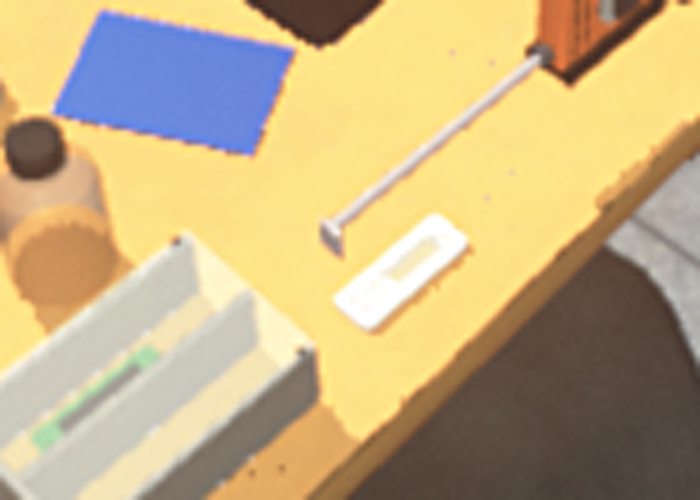

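Call:
{"method": "apply_moves", "body": {
  "series": [
    [[-0.012,0.004,0],[0,0,0],1],
    [[-0.025,0.007,0],[0,0,0],1],
    [[-0.03,0.007,0],[0,0,0],1],
    [[-0.03,0.007,0],[0,0,0],1],
    [[-0.03,0.007,0],[0,0,0],1],
    [[-0.02,0.005,0],[0,0,0],1],
    [[-0.008,0.002,0],[0,0,0],1],
    [[0,0,0.01],[0,0,0],1]
  ]
}}

```text
t: 19.15
position: [478.8, -63.6, 83.5]
orientation: [0.0, 0.722, 0.691, 0.0]
ft_force: [-0.2, 0.3, -1.4]
width: 19.2
finger_force: 58.9
```

Call:
{"method": "apply_moves", "body": {
  "series": [
    [[0,0,0.02],[0,0,0],1],
    [[0,0,0.015],[0,0,0],1],
    [[0,0,0.008],[0,0,0],1],
    [[0,0,0],[0,0,0],1],
    [[0,0,0],[0,0,0],1],
    [[0,0,0],[0,0,0],1],
    [[0,0,0],[0,0,0],1],
    [[0,0,0],[0,0,0],1]
  ]
}}

```text
t: 19.95
position: [478.6, -62.4, 41.0]
orientation: [0.0, 0.722, 0.692, 0.0]
ft_force: [0.3, 0.6, -2.0]
width: 19.3
finger_force: 58.9
```

Run:
```python
from h import *
s=get_state();print(s["position"],s["orientation"],s["ft_force"],s["torque"])
```

```text
[478.63537282 -62.4224498   41.00963139] [2.89191686e-04 7.21805099e-01 6.92096275e-01 2.47682545e-04] [ 0.32851262  0.6266193  -1.9552182 ] [ 0.03450368 -0.05182133 -0.0312061 ]
```

Call:
{"method": "apply_moves", "body": {
  "series": [
    [[0,0.001,0.005],[0,0,0],1],
    [[0,0,0.003],[0,0,0],1],
    [[0,0,0.0015],[0,0,0],1],
    [[0,0,0.001],[0,0,0],1],
    [[0,0,0.0004],[0,0,0],1],
    [[0,0,0],[0,0,0],1],
    [[0,0,0],[0,0,0],1],
    [[0,0,0],[0,0,0],1]
  ]
}}

```text
t: 20.75
position: [479.1, -62.4, 30.5]
orientation: [0.0, 0.722, 0.692, 0.0]
ft_force: [-9.6, 0.4, 21.7]
width: 19.6
finger_force: 62.2
```

Call:
{"method": "apply_moves", "body": {
  "series": [
    [[0,0,-0.0006],[0,0,0],1],
    [[0,0,0],[0,0,0],1],
    [[0,0,0],[0,0,0],-1],
    [[0,0,0],[0,0,0],-1],
    [[0,0,0],[0,0,0],-1],
    [[0,0,0],[0,0,0],-1],
    [[0,0,-0.01],[0,0,0],-1],
    [[0,0,-0.03],[0,0,0],-1]
  ]
}}

```text
t: 21.55
position: [477.7, -62.2, 69.4]
orientation: [-0.002, 0.722, 0.692, -0.001]
ft_force: [0.6, -0.5, 0.6]
width: 85.3
finger_force: 0.0
```

Call:
{"method": "apply_moves", "body": {
  "series": [
    [[0,0,-0.04],[0,0,0],-1],
    [[0,0,-0.04],[0,0,0],-1],
    [[0.01,0,-0.025],[0,0,0],-1],
    [[0.02,-0.003,0],[0,0,0],-1],
    [[0.03,-0.006,0],[0,0,0],-1],
    [[0.035,-0.006,0],[0,0,0],-1],
    [[0.035,-0.006,0],[0,0,0],-1],
    [[0.035,-0.006,0],[0,0,0],-1]
  ]
}}

```text
t: 22.35
position: [458.9, 104.8, 176.2]
orientation: [0.0, 0.722, 0.692, 0.0]
ft_force: [0.4, -0.2, -0.4]
width: 85.1
finger_force: 0.0
```

Call:
{"method": "apply_moves", "body": {
  "series": [
    [[0.03,-0.006,0],[0,0,0],-1],
    [[0.02,-0.004,0],[0,0,0],-1],
    [[0.01,-0.002,0],[0,0,0],-1],
    [[0.005,0,0],[0,0,0],-1],
    [[0,0,0],[0,0,0],-1],
    [[0,0,0],[0,0,0],-1],
    [[0,0,0],[0,0,0],-1],
    [[0,0,0],[0,0,0],-1]
  ]
}}

```text
t: 23.15
position: [450.1, 168.4, 175.3]
orientation: [0.0, 0.722, 0.692, -0.0]
ft_force: [-0.5, 0.8, 1.0]
width: 85.4
finger_force: 0.0
```

Run:
```python
from h import *
s=get_state();print(s["position"],s["orientation"],s["ft_force"])
c=cam("wrist"); P=cloud(c); h,sa,v=[cv2.cvtColor(c["img"],cv2.COLOR_RGB2HSV)[...,i].astype(int) for i in range(3)]
m=(sa<60)&(v>150)&(P[...,2]>2)&(P[...,2]<14)&(P[...,0]>428)&(P[...,0]<520)&(P[...,1]>150)&(P[...,1]<315)
m=cv2.morphologyEx(m.astype(np.uint8),3,np.ones((7,7)))
for b,st,ce in blobs(m,150):
    print(st,ce,cv2.minAreaRect(onplane(c,np.argwhere(b)[:,::-1],7)[:,:2].astype(np.float32)),P[b].mean(0))
b=(abs(h-113)<10)&(sa>120)
b=max(blobs(b),key=lambda b:b[1][4]); k=cv2.minAreaRect(onplane(c,np.argwhere(b[0])[:,::-1],3)[:,:2].astype(np.float32)); print("mat",b[1],k)
c=cam("scene"); P=cloud(c); t=(P[...,2]>70)&(P[...,2]<84)&(abs(P[...,0]-483)<35)&(abs(P[...,1]+60)<70); print("handle",t.sum(),cv2.minAreaRect(P[t][:,:2].astype(np.float32)),P[t][:,2].max())
```

```text
[450.14756435 168.39695006 175.31563693] [ 1.26178985e-06  7.22134656e-01  6.91752510e-01 -5.07774064e-05] [-0.53785342  0.78240677  0.98599954]
[ 300   62   29   84 1807] [313.92086331 100.59822911] ((451.5707092285156, 245.77325439453125), (74.2326889038086, 25.44850730895996), 87.54437255859375) [451.61752358 249.14827502   7.81470656]
mat [  436    35   145   138 10552] ((637.2643432617188, 236.36329650878906), (118.84135437011719, 79.31389617919922), 27.499183654785156)
handle 165 ((484.5548095703125, -78.63552856445312), (37.0361442565918, 112.1722183227539), 11.609277725219727) 82.50838772393558
```

Call:
{"method": "apply_moves", "body": {
  "series": [
    [[0.015,0,0.01],[0,0,0],0.1],
    [[0.02,-0.001,0.02],[0,0,0],0.1],
    [[0.02,-0.001,0.03],[0,0,0],0.1],
    [[0.015,0,0.03],[0,0,0],0.1],
    [[0.008,0,0.03],[0,0,0],0.1],
    [[0,0,0.02],[0,0,0],0.1],
    [[0,0,0.015],[0,0,0],0.1],
    [[0,0,0.005],[0,0,0],0.1]
  ],
  "newtons": 25
}}

```text
t: 24.05
position: [450.0, 247.1, 13.3]
orientation: [-0.0, 0.722, 0.692, -0.001]
ft_force: [0.6, -0.7, 0.7]
width: 38.8
finger_force: 0.0
```

Call:
{"method": "apply_moves", "body": {
  "series": [
    [[0,0,0.005],[0,0,0],0.1],
    [[0,0,0.003],[0,0,0],0.1],
    [[0,0,0.002],[0,0,0],0.1],
    [[0,0,0.001],[0,0,0],0.1],
    [[0,0,0],[0,0,0],0.1],
    [[0,0,0],[0,0,0],0.1],
    [[0,0,0],[0,0,0],0.1],
    [[0,0,0],[0,0,0],0.1]
  ]
}}

```text
t: 24.85
position: [451.4, 247.1, 4.4]
orientation: [0.0, 0.722, 0.692, 0.0]
ft_force: [0.2, 0.4, 0.1]
width: 38.6
finger_force: 0.0
```

Run:
```python
from h import *
s=get_state();print(s["position"],s["ft_force"],s["width"])
c=cam("side"); P=cloud(c)
print(proj(c,[[451.6,246,0]]))
x=P[(abs(P[...,1]-246)<45)&(P[...,0]>400)&(P[...,0]<510)&(P[...,2]<60)&(P[...,2]>10)]
print(len(x),x.min(0) if len(x) else 0)
c=cam("wrist"); P=cloud(c); sa,v=[cv2.cvtColor(c["img"],cv2.COLOR_RGB2HSV)[...,i].astype(int) for i in (1,2)]
m=(P[...,2]>3)&(P[...,2]<12)&(sa<60)&(v>150)&(abs(P[...,0]-452)<30)&(P[...,1]>200)&(P[...,1]<300)
print(m.sum(), P[m].min(0),P[m].max(0))
```

```text
[451.36793907 247.0546902    4.41745475] [0.17265054 0.4004141  0.11662991] 38.57080426727577
[[379.59009565 253.48140326]]
301 [402.4711061  224.00639725  10.02665291]
3639 [437.15198521 207.42913978   3.72806534] [465.34506706 284.02626223   8.72032913]
```

Call:
{"method": "apply_moves", "body": {
  "series": [
    [[-0.001,0,0.001],[0,0,0],0.1],
    [[0,0,0.001],[0,0,0],0.1],
    [[0,0,0.001],[0,0,0],0.1],
    [[0,0,0],[0,0,0],0.1],
    [[0,0,0],[0,0,0],0.1],
    [[0,0,0],[0,0,0],0.1],
    [[0,0,0],[0,0,0],0.1],
    [[0,0,0],[0,0,0],0.1]
  ]
}}

```text
t: 25.75
position: [451.3, 246.1, 1.4]
orientation: [0.0, 0.722, 0.692, 0.0]
ft_force: [0.3, -0.3, 0.3]
width: 38.5
finger_force: 0.0
```

Call:
{"method": "apply_moves", "body": {
  "series": [
    [[0,0,0],[0,0,0],0.6],
    [[0,0,0],[0,0,0],0.6],
    [[0,0,0],[0,0,0],0.6],
    [[0,0,0],[0,0,0],0.6],
    [[0,0,0],[0,0,0],0.6],
    [[0,0,0],[0,0,0],0.6],
    [[0,0,0],[0,0,0],0.6],
    [[0,0,0],[0,0,0],0.6]
  ]
}}

```text
t: 26.55
position: [451.3, 246.0, 1.4]
orientation: [0.0, 0.722, 0.692, 0.0]
ft_force: [-1.5, -0.9, 5.5]
width: 25.3
finger_force: 24.7
```

Call:
{"method": "apply_moves", "body": {
  "series": [
    [[0,0,-0.003],[0,0,0],0.6],
    [[0,0,-0.007],[0,0,0],0.6],
    [[0,0,-0.015],[0,0,0],0.6],
    [[0,0,-0.02],[0,0,0],0.6],
    [[0,0,-0.01],[0,0,0],0.6],
    [[0,0,0],[0,0,0],0.6],
    [[0,0,0],[0,0,0],0.6],
    [[0,0,0],[0,0,0],0.6]
  ]
}}

```text
t: 27.35
position: [450.8, 245.7, 55.5]
orientation: [-0.0, 0.722, 0.692, -0.001]
ft_force: [-0.8, 0.1, -1.2]
width: 25.2
finger_force: 24.7
```

Run:
```python
from h import *
s=get_state();print(s["position"],s["orientation"],s["ft_force"],s["width"],s["finger_force"],s["joint_pos"])
c=cam("wrist"); P=cloud(c); sa,v=[cv2.cvtColor(c["img"],cv2.COLOR_RGB2HSV)[...,i].astype(int) for i in (1,2)]
z=s["position"][2]
m=(P[...,2]>z-6)&(P[...,2]<z+14)&(sa<60)&(v>140)&(abs(P[...,0]-452)<16)&(P[...,1]>200)&(P[...,1]<295)
Q=P[m];print(m.sum(),Q.min(0),Q.max(0)); e=Q[Q[:,1]>262]; print(np.median(e,0)); A=np.c_[Q[:,1]-246,Q[:,0]-451,np.ones(len(Q))]; print(np.linalg.lstsq(A,Q[:,2],rcond=None)[0])
for y0,y1 in((200,225),(225,245),(245,262),(262,280),(280,295)):
    e=Q[(Q[:,1]>=y0)&(Q[:,1]<y1)]; print(y0,len(e),np.median(e,0) if len(e) else 0)
```

```text
[450.7575159  245.73542408  55.46894626] [-1.84427911e-04  7.21804581e-01  6.92096622e-01 -6.14639325e-04] [-0.79095758  0.13402064 -1.21269024] 25.192469678050223 24.733571112155914 [ 4.99099783e-01  3.43605929e-01 -3.21307913e-01  9.07165469e-01
  3.36482772e-05  2.11191259e+00]
5574 [436.97822991 207.78432756  56.34947237] [465.02536699 284.43432201  62.98370329]
[452.00462231 273.31850014  60.00088224]
[-3.30484334e-04  7.92021520e-04  6.00251049e+01]
200 1229 [450.15331584 216.26742559  60.04800135]
225 892 [444.410742   234.94635562  60.05730156]
245 1100 [451.20431493 256.01162372  60.04068135]
262 1911 [452.05976503 271.31947651  60.00741057]
280 442 [451.80749668 281.78879463  59.98823635]
```

Call:
{"method": "apply_moves", "body": {
  "series": [
    [[0,0,-0.003],[0,0,0.1312],0.6],
    [[0,0,-0.005],[0,0,0.1312],0.6],
    [[0,0,-0.005],[0,0,0.1312],0.6],
    [[0,0,-0.005],[0,0,0.1312],0.6],
    [[0,0,-0.005],[0,0,0.1312],0.6],
    [[0,0,-0.005],[0,0,0.1312],0.6],
    [[0,0,-0.004],[0,0,0.1312],0.6],
    [[0,0,0],[0,0,0.1312],0.6]
  ]
}}

```text
t: 28.2
position: [453.6, 241.6, 88.2]
orientation: [-0.002, 0.971, 0.241, -0.001]
ft_force: [0.1, 0.6, -0.7]
width: 24.9
finger_force: 24.7
```

Call:
{"method": "apply_moves", "body": {
  "series": [
    [[0.01,0.005,0],[0,0,0],0.6],
    [[0.02,0.012,0],[0,0,0],0.6],
    [[0.03,0.017,0],[0,0,0],0.6],
    [[0.03,0.018,0],[0,0,0],0.6],
    [[0.03,0.018,0],[0,0,0],0.6],
    [[0.025,0.015,0],[0,0,0],0.6],
    [[0.011,0.006,0],[0,0,0],0.6],
    [[0.005,0.003,0],[0,0,0],0.6]
  ]
}}

```text
t: 29.0
position: [641.3, 233.2, 86.5]
orientation: [-0.002, 0.971, 0.24, -0.001]
ft_force: [-0.1, -0.4, -0.3]
width: 24.9
finger_force: 24.7
```

Call:
{"method": "apply_moves", "body": {
  "series": [
    [[0,0,0],[0,0,0],0.6],
    [[0,0,0.015],[0,0,0],0.6],
    [[0,0,0.02],[0,0,0],0.6],
    [[0,0,0.005],[0,0,0],0.6],
    [[0,0,0],[0,0,0],0.6],
    [[0,0,0],[0,0,0],0.6],
    [[0,0,0],[0,0,0],0.6],
    [[0,0,0],[0,0,0],0.6]
  ]
}}

```text
t: 29.8
position: [640.3, 233.9, 48.7]
orientation: [-0.002, 0.971, 0.241, 0.0]
ft_force: [0.3, 0.4, 0.4]
width: 25.0
finger_force: 24.7
```

Run:
```python
from h import *
s=get_state();q=s["orientation"];print(s["position"],q,2*np.degrees(np.arctan2(q[2],q[1])),s["ft_force"],s["width"],s["finger_force"],s["joint_pos"][5])
c=cam("wrist"); P=cloud(c); h,sa,v=[cv2.cvtColor(c["img"],cv2.COLOR_RGB2HSV)[...,i].astype(int) for i in range(3)]
z=s["position"][2]; M=q2R(q)
L=(P-s["position"])@M
m=(abs(L[...,2]+5)<5)&(sa<60)&(v>140)&(abs(L[...,1])<18)&(abs(L[...,0])<55); print("cell in tool",m.sum(),L[m].min(0),L[m].max(0))
b=(abs(h-113)<12)&(sa>110)&(v>40); bb=[k for k in blobs(b,150)]
pts=np.vstack([np.argwhere(k[0])[:,::-1] for k in bb]); W=onplane(c,pts,3); W=W[np.hypot(W[:,0]-637,W[:,1]-237)<90]
print("mat",len(W),[k[1] for k in bb],cv2.minAreaRect(W[:,:2].astype(np.float32)))
```

```text
[640.32410095 233.85584605  48.71339108] [-2.22320647e-03  9.70500169e-01  2.41090189e-01  2.00523391e-05] 27.901856585188273 [0.33772759 0.44193908 0.38536468] 24.953221354776957 24.731433391571045 3.002733565441108
cell in tool 5801 [-38.30019858 -13.14183937  -7.1742021 ] [38.32958502 12.6794388  -0.08582231]
mat 11400 [array([  246,   139,   134,   142, 11400], dtype=int32)] ((649.056884765625, 242.1061248779297), (93.46432495117188, 78.89472961425781), 27.580577850341797)
```

Call:
{"method": "apply_moves", "body": {
  "series": [
    [[-0.0016,-0.0034,0.005],[0,0,0.006],0.6],
    [[0,0,0.012],[0,0,0],0.6],
    [[0,0,0.012],[0,0,0],0.6],
    [[0,0,0.008],[0,0,0],0.6],
    [[0,0,0.004],[0,0,0],0.6],
    [[0,0,0.002],[0,0,0],0.6],
    [[0,0,0],[0,0,0],0.6],
    [[0,0,0],[0,0,0],0.6]
  ]
}}

```text
t: 30.65
position: [637.1, 236.2, 5.1]
orientation: [-0.002, 0.971, 0.238, -0.0]
ft_force: [1.1, 0.4, -1.2]
width: 24.8
finger_force: 24.7
```

Call:
{"method": "apply_moves", "body": {
  "series": [
    [[0,0,0.0008],[0,0,0],0.6],
    [[0,0,0],[0,0,0],0.6],
    [[0,0,0],[0,0,0],0.6],
    [[0,0,0],[0,0,0],0.6],
    [[0,0,0],[0,0,0],0.6],
    [[0,0,0],[0,0,0],0.6],
    [[0,0,0],[0,0,0],0.6],
    [[0,0,0],[0,0,0],0.6]
  ]
}}

```text
t: 31.45
position: [637.2, 236.2, 4.5]
orientation: [-0.002, 0.971, 0.238, -0.0]
ft_force: [-0.2, 0.2, 5.8]
width: 25.0
finger_force: 25.3
```

Call:
{"method": "apply_moves", "body": {
  "series": [
    [[0,0,-0.0003],[0,0,0],0.6],
    [[0,0,0],[0,0,0],0.2],
    [[0,0,0],[0,0,0],0.0],
    [[0,0,0],[0,0,0],0.0],
    [[0,0,0],[0,0,0],0.0],
    [[0,0,-0.01],[0,0,0],0.0],
    [[0,0,-0.03],[0,0,0],0.0],
    [[0,0,-0.04],[0,0,0],0.0]
  ]
}}

```text
t: 32.25
position: [635.9, 235.4, 84.4]
orientation: [-0.002, 0.971, 0.238, -0.002]
ft_force: [1.0, 0.4, 0.2]
width: 42.4
finger_force: 0.0
```

Call:
{"method": "apply_moves", "body": {
  "series": [
    [[-0.02,0,-0.04],[0,0,0],0],
    [[-0.03,0,-0.04],[0,0,0],0],
    [[-0.03,0,-0.02],[0,0,0],0],
    [[-0.02,0,0],[0,0,0],0],
    [[-0.01,0,0],[0,0,0],0],
    [[0,0,0],[0,0,0],0],
    [[0,0,0],[0,0,0],0],
    [[0,0,0],[0,0,0],0]
  ]
}}

```text
t: 33.05
position: [540.2, 184.8, 184.4]
orientation: [-0.002, 0.971, 0.238, -0.001]
ft_force: [0.1, -0.9, 0.6]
width: 42.8
finger_force: 0.0
```

Run:
```python
from h import *
s=get_state();print(s["position"])
c=cam("wrist"); P=cloud(c); h,sa,v=[cv2.cvtColor(c["img"],cv2.COLOR_RGB2HSV)[...,i].astype(int) for i in range(3)]
near=np.hypot(P[...,0]-637,P[...,1]-236)<75
b=(abs(h-113)<12)&(sa>110)&(v>40)&near
m=(sa<70)&(v>140)&near&(P[...,2]>6)&(P[...,2]<16)
for n,k,z in(("mat",b,3),("cell",m,10)):
    q=max(blobs(k),key=lambda b:b[1][4]); print(n,q[1],cv2.minAreaRect(onplane(c,np.argwhere(q[0])[:,::-1],z)[:,:2].astype(np.float32)),P[q[0]][:,2].mean())
A=P[m]; print(np.linalg.lstsq(np.c_[A[:,:2]-[637,236],np.ones(len(A))],A[:,2],rcond=None)[0])
c=cam("scene"); P=cloud(c); h,sa,v=[cv2.cvtColor(c["img"],cv2.COLOR_RGB2HSV)[...,i].astype(int) for i in range(3)]
R_=(P[...,0]>445)&(P[...,0]<520)&(P[...,1]>-120)&(P[...,1]<150)
t=R_&(P[...,2]>74)&(P[...,2]<86); print("handle",t.sum(),cv2.minAreaRect(P[t][:,:2].astype(np.float32)))
t=R_&(P[...,2]>16)&(P[...,2]<30)&(P[...,1]>0); print("shank",t.sum(),P[t].min(0),P[t].max(0))
t=(P[...,2]>107)&(P[...,2]<116)&(abs(P[...,0]-590)<40)&(abs(P[...,1]-360)<40); print("bottle",t.sum(),P[t].mean(0))
```

```text
[540.21751779 184.78892593 184.39428192]
mat [ 274    0   88  134 8615] ((636.9630737304688, 235.67425537109375), (116.92002868652344, 78.97685241699219), 27.542240142822266) 4.054447120330685
cell [ 303   24   29   88 2325] ((636.8473510742188, 236.2742156982422), (74.7979507446289, 25.695173263549805), 27.447389602661133) 8.79652031744805
[7.09111403e-03 3.13408917e-03 8.78407706e+00]
handle 141 ((480.38873291015625, -61.954105377197266), (78.80847930908203, 21.874359130859375), 86.74449157714844)
shank 112 [480.15441577   0.8918031   16.62340737] [495.95584674 136.71653768  27.61508156]
bottle 93 [590.33635484 361.10021697 109.77298126]
```

```bash
python3 -c "
from cell import *
print(sign_off())"
```

```text
the job is handed in; nothing more can be done
None
```

The job was handed in at about 33 s. The cartridge lies flat within about 1 mm of the blue mat's centre and along its length, the pick stands back on its black mat, and the bottle stands clear of the dock; I did not re-measure the bystanders, and no verdict came back.

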